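# Point the indexing plate at the tall marker and clamp it

### The job

Set up the jeweller's indexing plate for the next piece: with a finger, push the star handle round until its long pointed arm points straight at the tall marker, then swing the clamp lever fully home against its stop pin. Only push, gently and with the fingertips: do not grip or lift the star handle or the lever, and leave both markers, the jar, the hammer and the dish where they are. Finish clear of everything.

Things in the scene. Friction and masses are not known exactly. Their poses are not given: they have to be found in the camera images.
- base: Indexing plate fixed to the counter: an aluminium plate 292 (x) by 400 (y) by 12 mm thick with a white scale disc (diameter 250, 2 mm thick, look only, black ticks on the half towards the robot). Origin on the counter top, on the star handle's vertical axis; the plate spans x -165 to +127 mm and y -200 to +200 mm of it. A fixed grey hub, diameter 60 mm, stands under the star handle up to 38 mm above the counter.
- star_axis (a point): Point on the star handle's vertical axis at the height of its arms, 53 mm above the counter; axes as the plate's. The star's hub is a dark steel disc, diameter 54, with a copper disc and a nut on top, 75 mm above the counter. Besides the long arm it has three short round arms, 10 mm thick, at 90, 180 and 270 degrees to it, ending in black balls (diameter 22) 77 mm from the axis at most.
- pointer_tip (a point): The point of the long arm, 127 mm from the star axis and 53 mm above the counter. Its x axis points outward along the long arm, z up. The long arm is a straight dark steel bar 14 mm wide and 14 mm high (46 to 60 mm above the counter) to 103 mm from the axis, then a cone (20 mm wide at its foot) to the point.
- star (a joint): Turn of the star handle in rad: 0 when the long arm points along the plate's -x, growing anticlockwise seen from above; range -2.6 to 2.6. It turns stiffly (about 0.12 N m, some 1.2 N pushed 100 mm out) and stays where it is left.
- head_lift (a joint): How far the star handle has been lifted off its seat, in m: 0 seated. It is only held down by its weight of about 0.5 kg and should stay seated.
- lever_axis (a point): Point on the clamp lever's vertical pivot, 50 mm above the counter, at x +30, y -140 mm of the plate's frame. Its axes are those of the plate.
- lever_end (a point): Centre of the black ball (diameter 22) at the clamp lever's end, 85 mm from its pivot and 50 mm above the counter; its x axis points outward along the lever. The lever is a steel bar 12 mm wide and 12 mm high (44 to 56 mm above the counter). The pivot boss has a diameter of 26 and is 60 mm high.
- lever (a joint): Swing of the clamp lever in rad: 0 open, pointing along the plate's +x; it grows clockwise seen from above (its end moves to the plate's -y) up to 1.25, home against a small upright stop pin (diameter 8, 52 mm high, 40 mm from the pivot on the far side of the lever). It needs about 0.12 N m (some 2 N pushed 65 mm out) and stays where it is left.
- tall_marker: Loose brass marker, 56 mm tall, foot diameter 22, narrow waist and a head of diameter 20; it stands on the plate 143 to 185 mm from the star axis, to one side or the other. Origin at the centre of its underside.
- low_marker: Loose plain brass marker, diameter 22 and 20 mm tall, standing on the plate on the other side. Origin at the centre of its underside. Not the one to point at.
- jar: Bystander: closed glass jar, diameter 60, 75 mm tall, on the counter beside the plate. Origin at the centre of its underside.
- hammer: Bystander: small hammer, 230 mm long, lying on the counter beyond the plate, its length along its own x.
- dish: Bystander: white ceramic bowl, diameter 84, 32 mm tall, on the counter beside the plate. Origin at the centre of its underside.

How it is judged:
By the outcome, as a careful person would: the job done as asked, in the order asked, and still so for the second after the job is handed in, with the robot touching nothing.
It also fails if it takes over 70 s, if anything falls off the work surface, if the arm or the gripper's body presses on something with over 40 N, if the wrist force passes 120 N, or if a joint passes its speed limit or range.

### The arm

A 6-joint arm with a two-finger parallel gripper is mounted at the origin on the work surface. World frame = base frame: x ahead of the robot, y to its left, z up, the work surface at z = 0. Lengths are in m, angles in rad, forces in N, time in s.
With the tool pointing down it reaches from about 0.25 to 0.775 m from the base axis. Payload 4 kg.
Tool frame: the origin (TCP) lies on the front face of the gripper's body, between the roots of the fingers; the fingertips stand 73 mm ahead of it and the grasp point (between the pads) lies 54 mm ahead of it; z points along the fingers, y is the direction in which the jaws open and shut (so a half turn about z gives the same grasp; the last joint's range is limited). The gripper opens to 85 mm and grips with 20 to 120 N. Pads are 22 mm wide; open, the fingers measure 114 mm over their backs; the gripper's body (76 mm by 85 mm) begins 54 mm behind the grasp point. The pads swing forward as they close: fully open they stand 13 mm farther back than shut.
Start: joints at [1.162, 0.087, 1.371, -0, 1.684, -0.103], TCP at [0.166, 0.524, 0.304] pointing down, gripper open.
Joint ranges: [-3.1, 3.1], [-0.76, 2.03], [0.27, 2.55], [-1.08, 4.22], [0.17, 2.65], [-2.57, 2.57]. Speed limits (rad/s): [2.79, 2.79, 3.14, 3.14, 3.14, 3.14].

### API

Orientations are given as a unit quaternion [x, y, z, w].
In Python, from bench import manip gives the robot as it stands. The module is installed in compiled form; this text tells all that it offers.
- The arm moves only by the tool carry_out, never from a script. Its argument "motion" is one flat list of numbers, 5 for each row, row after row: the opening, from 0 (shut) to 1 (fully open), then the shift along the tool's x, y, z in cm, then the turn about the tool's z in degrees. In form: [grip, x, y, z, twist, grip, x, y, z, twist, ...]. A call has 1 to 8 rows; each row shifts and turns the commanded pose from where the row before left it, along the tool's axes as they then stand; what a row does not reach is not made up. A row lasts 1/12 s, in which the tool goes at most 41.7 mm and 7.16 degrees, less where a joint would pass 70% of its speed; a pose out of reach is approached as far as the arm can. A call with a gripper value outside its range is refused whole. The fingers move at their own pace and stop on an object; "grip_force" is the grip in N (left out, the last holds). Time passes only in rows, so rows that do not move let the fingers close. It gives the time, the measured TCP pose, the force and the opening at its end, in the units of the state.
- manip.state(): the state, without advancing time (a new reading comes with each control period).
- manip.grab_frame(name): name is "scene" or "top"; returns the picture (400x640x3 uint8, blue, green, red); there is no depth.
- manip.camera_info(name): a dict with "fx", "fy", "cx", "cy" (pixels), "D" ([k1, k2, p1, p2, k3] as OpenCV has them; the pictures are not rectified), "rvec" (rotation vector, rad) and "tvec" (3), from world to camera coordinates, as OpenCV has them. Camera axes: x right, y down, z forward; pixel columns grow to the right and rows downward; lengths in m; the calibration is good to about 2 mm. A picture is of the moment at which its call begins. camera_info takes no time and is no camera call.
- manip.hand_in(): hands the job in, once; it reports no verdict.
The state is a dict: "time": time; "joints": joint angles; "qd": joint speeds; "joint_torque": joint torques, N m; "tcp_pos": TCP position; "orientation": TCP orientation; "contact_force": force on the tool from outside, world axes, zero at the start; "ft_torque": the same for the moment, N m; "width": opening from 0.0 (shut) to 1.0 (fully open).
Only numpy, scipy, OpenCV 4.12 (cv2) and the standard library are available. Lean on these libraries where they do the work, as an engineer would, in place of code of your own. Each camera call takes 0.05 s, during which the arm holds its last target. There are 200 camera calls.

## Working session

There is one attempt and no reset: what is moved stays moved. The work goes in short steps, Python scripts to look and compute and a tool call to move; the robot and the scene stay as the last step left them, time stands still between calls to the robot, and variables do not carry over. Pictures are saved under pics/ and viewed, about 8 in all and at most 12, crops included, and the job is handed in when it is done.

Besides the shell and the picture viewer there is one more tool, called by a JSON object that holds its "method" and its "body", one argument or row to a line. carry_out: Moves the arm, as the interface text tells. Its arguments: {"type":"object","properties":{"motion":{"type":"array"},"grip_force":{"type":"number"}},"required":["motion"]}

```bash
mkdir -p pics; cat > h.py <<'E'
import numpy as np, cv2
from bench import manip
def cam(n):
    c=manip.camera_info(n); K=np.array([[c['fx'],0,c['cx']],[0,c['fy'],c['cy']],[0,0,1.]])
    return K,np.array(c['D'],float),np.array(c['rvec'],float).reshape(3,1),np.array(c['tvec'],float).reshape(3,1)
def w2p(n,P):
    K,D,r,t=cam(n); return cv2.projectPoints(np.array(P,float).reshape(-1,1,3),r,t,K,D)[0].reshape(-1,2)
def p2w(n,uv,z):
    K,D,r,t=cam(n); R=cv2.Rodrigues(r)[0]
    q=cv2.undistortPoints(np.array(uv,float).reshape(-1,1,2),K,D).reshape(-1,2)
    d=np.c_[q,np.ones(len(q))]@R; o=(-R.T@t).ravel()
    return o+d*((np.broadcast_to(z,len(q))-o[2])/d[:,2])[:,None]
E
python3 - <<'E'
from h import *
for n in ('top','scene'):
    cv2.imwrite(f'pics/{n}0.png',manip.grab_frame(n)); K,D,r,t=cam(n); print(n,(-cv2.Rodrigues(r)[0].T@t).ravel())
print(manip.state())
E
```

```text
top [ 0.41345689 -0.00220931  1.1918766 ]
scene [0.97709823 0.15836313 0.71290749]
{'time': 0.1, 'joints': array([ 1.16187890e+00,  8.79164295e-02,  1.37213998e+00,  1.14748415e-05,
        1.68360489e+00, -1.03096348e-01]), 'qd': array([-0.00012942, -0.0015406 , -0.00246928, -0.00181969,  0.00019393,
       -0.00106467]), 'joint_torque': array([ 1.72085689e-03, -3.53016543e+01, -3.14219928e+01, -1.81792716e-04,
        7.90857972e-03,  2.19445219e-06]), 'tcp_pos': array([0.16546824, 0.52419528, 0.30281801]), 'orientation': array([ 1.52314640e-01,  9.88331514e-01, -9.99166917e-04, -2.67426003e-04]), 'contact_force': array([-1.34470067,  0.03368438, -0.47391771]), 'ft_torque': array([0.0108119 , 0.02057464, 0.00995998]), 'width': 1.0031801296625604}
```

View pics/top0.png

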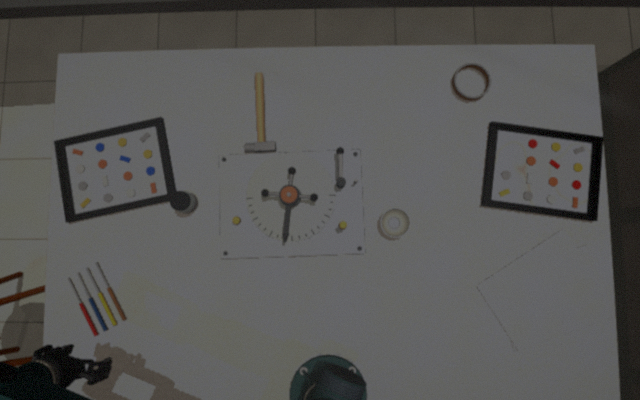

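View pics/scene0.png

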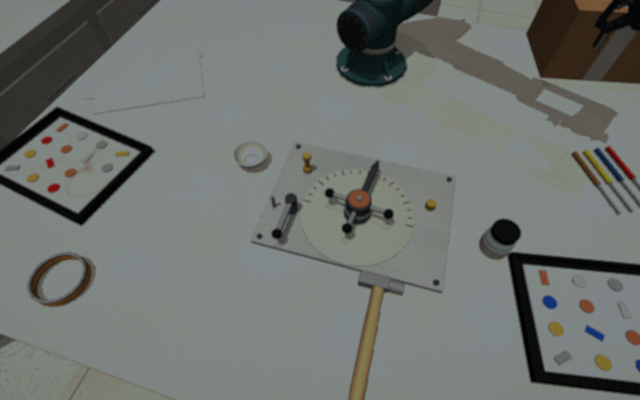

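The top view shows the star hub at (289,195), the pointer tip at (285,243), the tall marker near (342,226), the low marker at (236,220), and the lever running from pivot (340,184) to ball (340,152). The stop pin is near (353,184). The scene view confirms that the right-hand (-y) marker, at (307,162), is the tall one. Next I'll enlarge.

```bash
python3 - <<'E'
from h import *
def crop(n,x0,y0,w,h,s,o):
    im=cv2.imread(f'pics/{n}0.png')[y0:y0+h,x0:x0+w]
    im=np.clip(im.astype(float)*1.8,0,255).astype(np.uint8)
    cv2.imwrite(o,cv2.resize(im,None,fx=s,fy=s,interpolation=cv2.INTER_CUBIC))
crop('top',212,140,160,120,5,'pics/t1.png'); crop('scene',250,135,210,157,3.8,'pics/s1.png')
E
```

```text
(no output)
```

View pics/t1.png

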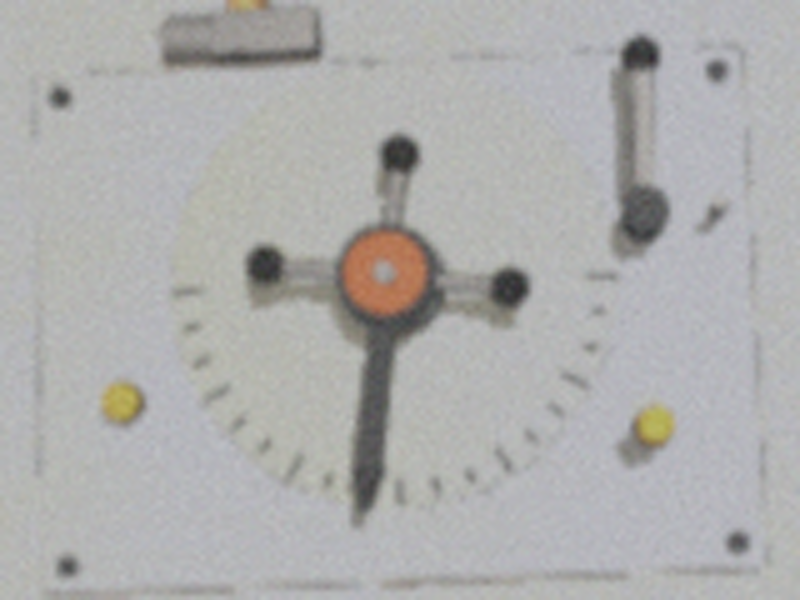

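View pics/s1.png

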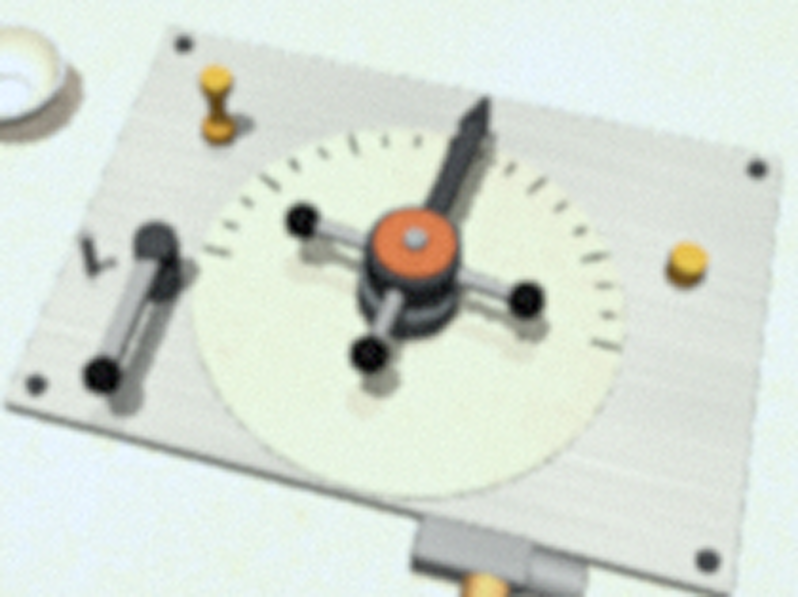

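In the top crop the nut is at (385,272), the tip at (358,522), the tall head at (655,425), the lever ball at (641,52), the boss at (645,212) and the pin near (712,212). The scene crop has the tall head at (215,80), its foot at (218,128), the nut at (414,238) and the tip at (487,97).

```bash
cat >> h.py <<'E'
def T(x,y): return [(x+.5)/5-.5+212,(y+.5)/5-.5+140]
def S(x,y): return [(x+.5)/3.8-.5+250,(y+.5)/3.8-.5+135]
E
python3 - <<'E'
from h import *
np.set_printoptions(precision=4,suppress=True)
tp=dict(nut=(385,272,.075),tip=(358,522,.053),tall=(655,425,.056),ball=(641,52,.050),boss=(645,212,.060),low=(122,402,.02),
 bl=(265,266,.053),br=(509,287,.053),bt=(400,153,.053),c1=(60,97,.013),c2=(717,69,.013),c3=(67,566,.013),c4=(738,542,.013))
sp=dict(nut=(414,238,.075),tip=(487,97,.053),tall=(215,77,.056),foot=(218,130,.014),ball=(101,376,.05),boss=(155,240,.06),low=(687,255,.02),
 bl=(526,300,.053),br=(302,221,.053),bt=(369,355,.053),c2=(36,384,.013),c4=(183,44,.013),c1=(708,560,.013),c3=(757,169,.013))
A={k:p2w('top',[T(*v[:2])],v[2])[0] for k,v in tp.items()}
B={k:p2w('scene',[S(*v[:2])],v[2])[0] for k,v in sp.items()}
for k in {**tp,**sp}: print(k,A.get(k),B.get(k))
for M in (A,B):
    a=(M['bl']+M['br'])/2; ang=lambda v:np.degrees(np.arctan2(v[1],v[0]))
    # plate axes from screws
    px=(M['c1']+M['c2']-M['c3']-M['c4'])
    print('mid',a,'plate yaw',ang(px),ang(M['c1']-M['c2']+M['c3']-M['c4'])-90,'arm',ang(M['tip']-M['nut']),'balls',ang(M['bl']-M['br']),'marker',ang(M['tall']-M['nut']),np.linalg.norm((M['tall']-M['nut'])[:2]),'lever',ang(M['ball']-M['boss']))
E
```

```text
nut [0.5362 0.0974 0.075 ] [0.5386 0.0967 0.075 ]
tip [0.405  0.1143 0.053 ] [0.411  0.1104 0.053 ]
tall [ 0.4547 -0.0443  0.056 ] [ 0.4479 -0.0493  0.056 ]
ball [ 0.6576 -0.0401  0.05  ] [ 0.6572 -0.041   0.05  ]
boss [ 0.5684 -0.0406  0.06  ] [ 0.5731 -0.0411  0.06  ]
low [0.4718 0.2481 0.02  ] [0.4643 0.2458 0.02  ]
bl [0.5426 0.1642 0.053 ] [0.5446 0.1628 0.053 ]
br [0.5297 0.0328 0.053 ] [0.5314 0.0314 0.053 ]
bt [0.6032 0.0911 0.053 ] [0.6037 0.0908 0.053 ]
c1 [0.6445 0.2864 0.013 ] [0.6448 0.2854 0.013 ]
c2 [ 0.6552 -0.0838  0.013 ] [ 0.655  -0.0847  0.013 ]
c3 [0.3819 0.2794 0.013 ] [0.3827 0.2778 0.013 ]
c4 [ 0.3916 -0.0904  0.013 ] [ 0.3928 -0.0921  0.013 ]
foot None [ 0.4546 -0.0466  0.014 ]
mid [0.5362 0.0985 0.053 ] plate yaw 1.482941823660809 1.580295726936285 arm 172.69898089792196 balls 84.36946345374277 marker -119.88532407592224 0.16348352557975693 lever 0.30959790015165595
mid [0.538  0.0971 0.053 ] plate yaw 1.6304484791810363 1.577761619650019 arm 173.87796223805026 balls 84.2521473288782 marker -121.8677445957605 0.17186104568668248 lever 0.05360826826674843
```

Star axis is about (0.537, 0.0975), the long arm points at about 174.2°, and the tall marker bears about 239.6° at 0.166 m. So I need roughly +65° anticlockwise, pushing the long arm from its left side with shut fingers.

{"method": "carry_out", "body": {
  "motion": [0,-2.4,-1.65,0,0,0,-2.4,-1.65,0,0,0,-2.4,-1.65,0,0,0,-2.4,-1.65,0,0,0,-2.4,-1.65,0,0,0,-2.4,-1.65,0,0,0,-2.4,-1.65,0,0,0,-2.4,-1.65,0,0],
  "grip_force": 20
}}

```text
time: 0.77
tcp_pos: [0.3094, 0.3395, 0.3034]
orientation: [0.152, 0.988, -0.0, -0.0]
contact_force: [0.3, 0.9, -0.6]
width: -0.001
```

{"method": "carry_out", "body": {
  "motion": [0,-2.4,-1.65,0,0,0,-2.4,-1.65,0,0,0,-2.4,-1.65,0,0,0,-2.4,-1.65,0,0,0,-2.4,-1.65,0,0,0,-2.4,-1.65,0,0,0,-2.4,-1.65,0,0,0,-2.4,-1.65,0,0]
}}

```text
time: 1.43
tcp_pos: [0.4528, 0.1558, 0.3034]
orientation: [0.152, 0.988, -0.0, -0.0]
contact_force: [0.6, -0.1, 0.2]
width: -0.001
```

{"method": "carry_out", "body": {
  "motion": [0,0,0,0,-4,0,0,0,0,-4,0,0,0,0,-3.5,0,0,0,0,0,0,0,0,0,0]
}}

```text
time: 1.85
tcp_pos: [0.4521, 0.157, 0.3034]
orientation: [0.053, 0.999, -0.0, -0.0]
contact_force: [0.6, -0.3, 0.3]
width: 0.002
```

```bash
cat >> h.py <<'E'
from scipy.spatial.transform import Rotation as Ro
AX=np.array([.537,.0975])
def st(goal=None):
    s=manip.state(); R=Ro.from_quat(s['orientation']).as_matrix(); p=s['tcp_pos']
    yaw=np.degrees(np.arctan2(R[1,0],R[0,0]))%360
    print('t',round(s['time'],2),'tcp',p.round(4),'toolx',yaw.round(2),'zdir',R[:,2].round(4),'F',s['contact_force'].round(2),'w',round(s['width'],3))
    if goal is not None: print('shift cm',(R.T@(np.array(goal)-p)*100).round(2))
E
python3 -c "
from h import *
st([.4525,.156,.108])"
```

```text
t 1.85 tcp [0.4521 0.157  0.3034] toolx 173.88 zdir [-1.e-03 -2.e-04 -1.e+00] F [ 0.58 -0.28  0.31] w 0.002
shift cm [-0.07 -0.09 19.54]
```

{"method": "carry_out", "body": {
  "motion": [0,0,0,3,0,0,0,0,3,0,0,0,0,3,0,0,0,0,3,0,0,0,0,3,0,0,0,0,3,0,0,0,0,1,0,0,0,0,0,0]
}}

```text
time: 2.52
tcp_pos: [0.45, 0.1568, 0.1106]
orientation: [0.053, 0.999, -0.001, -0.004]
contact_force: [-0.9, -1.0, 0.5]
width: -0.003
```

{"method": "carry_out", "body": {
  "motion": [0,0,-0.5,0,0,0,0,-0.5,0,0,0,0,-0.4,0,0,0,0,-0.3,0,0,0,0,-0.3,0,0,0,0,-0.3,0,0,0,0,0,0,0]
}}

```text
time: 3.1
tcp_pos: [0.45, 0.1337, 0.1144]
orientation: [0.053, 0.999, 0.0, 0.0]
contact_force: [-0.6, -0.2, 0.4]
width: -0.004
```

```bash
cat >> h.py <<'E'
def snap(n,x0,y0,w,h,s,o):
    im=np.clip(manip.grab_frame(n)[y0:y0+h,x0:x0+w]*1.8,0,255).astype(np.uint8)
    cv2.imwrite(o,cv2.resize(im,None,fx=s,fy=s,interpolation=cv2.INTER_CUBIC))
E
python3 -c "
from h import *
st(); snap('scene',250,135,210,157,3.8,'pics/s2.png')"
```

```text
t 3.1 tcp [0.45   0.1337 0.1144] toolx 173.94 zdir [ 8.e-04 -0.e+00 -1.e+00] F [-0.62 -0.2   0.36] w -0.004
```

View pics/s2.png

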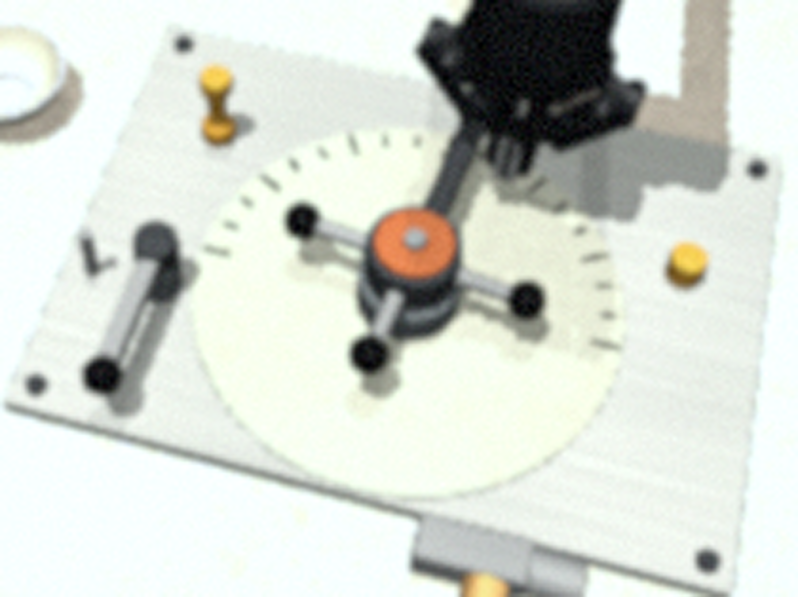

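Shut fingertips stand just left of the long arm (about (510,160) versus the arm at (465,150)), and everything else is undisturbed. Now I'll push along the arc, turning the tool with the arm.

{"method": "carry_out", "body": {
  "motion": [0,0.09,-0.39,0,-2.5,0,0.09,-0.39,0,-2.5,0,0.09,-0.39,0,-2.5,0,0.09,-0.39,0,-2.5,0,0.09,-0.39,0,-2.5,0,0.09,-0.39,0,-2.5,0,0.09,-0.39,0,-2.5,0,0.09,-0.39,0,-2.5]
}}

```text
time: 3.82
tcp_pos: [0.4437, 0.1033, 0.1137]
orientation: [-0.123, 0.992, 0.001, -0.001]
contact_force: [-1.0, 1.3, -0.1]
width: 0.002
```

{"method": "carry_out", "body": {
  "motion": [0,0.09,-0.39,0,-2.5,0,0.09,-0.39,0,-2.5,0,0.09,-0.39,0,-2.5,0,0.09,-0.39,0,-2.5,0,0.09,-0.39,0,-2.5,0,0.09,-0.39,0,-2.5,0,0,0,0,0]
}}

```text
time: 4.4
tcp_pos: [0.4468, 0.079, 0.1136]
orientation: [-0.25, 0.968, 0.0, -0.001]
contact_force: [-0.1, 0.0, -0.1]
width: 0.001
```

```bash
python3 -c "
from h import *
st(); snap('scene',250,135,210,157,3.8,'pics/s3.png')"
```

```text
t 4.4 tcp [0.4468 0.079  0.1136] toolx 208.99 zdir [-1.4e-03  3.0e-04 -1.0e+00] F [-0.15  0.   -0.13] w 0.001
```

View pics/s3.png

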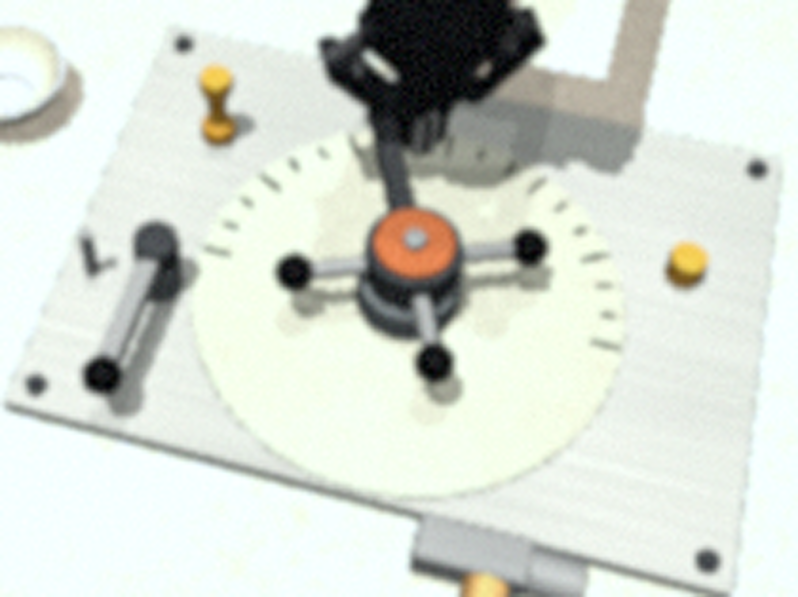

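The star has turned: its balls are at (531,247), (294,272) and (433,362). Nothing else has moved.

```bash
cat >> h.py <<'E'
def arm(n,f,bl,br,bt):
    P=p2w(n,[f(*bl),f(*br),f(*bt)],.053)[:,:2]; g=lambda v:np.degrees(np.arctan2(v[1],v[0]))
    m=(P[0]+P[1])/2
    print('mid',m.round(4),'arm from pair',(g(P[0]-P[1])+90)%360,'from back',(g(P[2]-m)+180)%360)
E
python3 -c "
from h import *
arm('scene',S,(531,247),(294,272),(433,362))
arm('scene',S,(526,300),(302,221),(369,355))"
```

```text
mid [0.5376 0.0977] arm from pair 204.82405867877202 from back 203.83621102767242
mid [0.538  0.0971] arm from pair 174.2521473288782 from back 174.49399424883237
```

{"method": "carry_out", "body": {
  "motion": [0,0.11,-0.39,0,-2.5,0,0.11,-0.39,0,-2.5,0,0.11,-0.39,0,-2.5,0,0.11,-0.39,0,-2.5,0,0.11,-0.39,0,-2.5,0,0.11,-0.39,0,-2.5,0,0.11,-0.39,0,-2.5,0,0.11,-0.39,0,-2.5]
}}

```text
time: 5.12
tcp_pos: [0.4589, 0.0495, 0.1137]
orientation: [-0.415, 0.91, 0.001, -0.0]
contact_force: [-0.9, 1.1, 0.9]
width: 0.005
```

{"method": "carry_out", "body": {
  "motion": [0,0.11,-0.39,0,-2.5,0,0.11,-0.39,0,-2.5,0,0.11,-0.39,0,-2.5,0,0.11,-0.39,0,-2.5,0,0,0,0,0]
}}

```text
time: 5.53
tcp_pos: [0.4697, 0.0557, 0.1138]
orientation: [-0.483, 0.875, -0.009, -0.004]
contact_force: [0.2, -0.3, 0.7]
width: 0.001
```

```bash
python3 -c "
from h import *
st(); snap('scene',250,135,210,157,3.8,'pics/s4.png')"
```

```text
t 5.53 tcp [0.4697 0.0557 0.1138] toolx 237.78 zdir [ 0.0014 -0.0203 -0.9998] F [ 0.24 -0.33  0.66] w 0.001
```

View pics/s4.png

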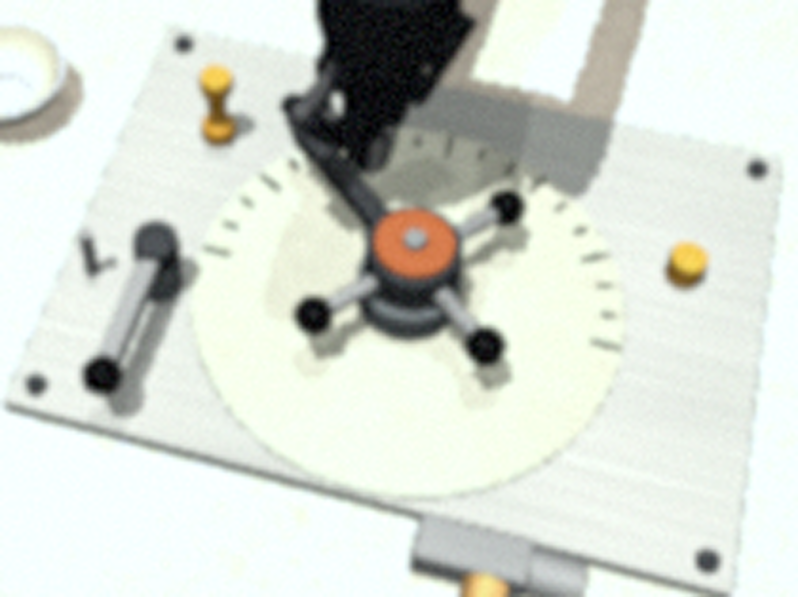

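The wrist reached a limit: the tool stopped turning and backed off to (0.470, 0.056). The balls are now at (508,208), (313,315) and (485,345).

```bash
python3 -c "
from h import *
arm('scene',S,(508,208),(313,315),(485,345)); st(); print(manip.state()['joints'].round(3))"
```

```text
mid [0.5381 0.0977] arm from pair 230.1178204003889 from back 230.90420058385888
t 5.58 tcp [0.4694 0.0552 0.1138] toolx 237.75 zdir [ 9.000e-04 -2.070e-02 -9.998e-01] F [ 0.15 -0.49 -0.15] w -0.001
[ 0.008  0.039  1.813 -0.022  1.289 -2.565]
```

{"method": "carry_out", "body": {
  "motion": [0,0,1,0,2,0,0,1,0,6,0,0,0.5,0,6,0,0,0,0,6,0,0,0,0,6,0,0,0,0,6,0,0,0,0,0]
}}

```text
time: 6.17
tcp_pos: [0.4486, 0.0686, 0.1135]
orientation: [-0.221, 0.975, -0.01, -0.002]
contact_force: [-0.4, 0.3, -0.2]
width: -0.001
```

```bash
python3 -c "
from h import *
a=np.radians(230.5);n=np.array([np.sin(a),-np.cos(a)])
g=AX+.09*np.array([np.cos(a),np.sin(a)])+.035*n
st([*g,.1138]); print(manip.state()['joints'].round(3))"
```

```text
t 6.17 tcp [0.4486 0.0686 0.1135] toolx 205.59 zdir [ 7.000e-04 -2.080e-02 -9.998e-01] F [-0.44  0.32 -0.24] w -0.001
shift cm [ 0.41 -1.83  0.01]
[ 0.038 -0.002  1.856 -0.022  1.289 -1.973]
```

{"method": "carry_out", "body": {
  "motion": [0,0.2,-0.9,0,0,0,0.2,-0.9,0,0,0,0,0,0,0]
}}

```text
time: 6.42
tcp_pos: [0.4533, 0.049, 0.1139]
orientation: [-0.222, 0.975, -0.011, -0.002]
contact_force: [0.2, 0.3, -1.0]
width: 0.002
```

```bash
cat >> h.py <<'E'
def balls(n,im,ths=np.arange(170,260,.25),c=AX):
    g=cv2.GaussianBlur(cv2.cvtColor(im,cv2.COLOR_BGR2GRAY),(0,0),1).astype(np.float32)
    o=np.array([(x,y,z) for x in np.linspace(-8,8,5) for y in np.linspace(-8,8,5) for z in (-4,4) if x*x+y*y<70])/1000
    sc=[]
    for t in ths:
        a=np.radians(t+np.array([90,180,270]))
        P=np.c_[c[0]+.066*np.cos(a),c[1]+.066*np.sin(a),0*a+.053]
        uv=w2p(n,(P[:,None]+o).reshape(-1,3)).astype(np.float32)
        sc.append(cv2.remap(g,uv[:,0].copy(),uv[:,1].copy(),1).mean())
    i=int(np.argmin(sc)); return ths[i],sc[i]
E
python3 - <<'E'
from h import *
from scipy.optimize import minimize
st()
F={n:manip.grab_frame(n) for n in ('top','scene')}
for n in F:
    cv2.imwrite(f'pics/{n}5.png',F[n]); print(n,'before',balls(n,cv2.imread(f'pics/{n}0.png')),'now',balls(n,F[n]))
# brass blob centroids
for n in F:
    im=cv2.imread(f'pics/{n}0.png'); h=cv2.cvtColor(im,cv2.COLOR_BGR2HSV)
    m=((h[...,0]>14)&(h[...,0]<35)&(h[...,1]>130)&(h[...,2]>60)).astype(np.uint8)
    k,l,s,c=cv2.connectedComponentsWithStats(m)
    for nm,P in (('tall',(.453,-.046,.03)),('low',(.47,.247,.01))):
        u=w2p(n,P)[0]
        for i in range(1,k):
            if np.hypot(*(c[i]-u))<14 and s[i,4]>5: print(n,nm,'pred',u.round(1),'blob',s[i],c[i].round(2))
E
```

```text
t 6.42 tcp [0.4533 0.049  0.1139] toolx 205.7 zdir [ 9.000e-04 -2.180e-02 -9.998e-01] F [ 0.23  0.27 -1.03] w 0.002
top before (np.float64(174.5), np.float32(43.150402)) now (np.float64(231.25), np.float32(43.777782))
scene before (np.float64(174.5), np.float32(24.166416)) now (np.float64(230.25), np.float32(27.490873))
top tall pred [342.9 225.6] blob [340 223   4   3   6] [341.17 224.  ]
top low pred [237.1 220.8] blob [234 218   5   5  15] [235.93 220.4 ]
scene tall pred [307.2 164.1] blob [304 153   6   8  39] [306.41 156.28]
scene tall pred [307.2 164.1] blob [304 166   7   6  38] [307.  168.5]
scene low pred [429.5 206.4] blob [426 200   9  10  66] [430.26 204.17]
```

The markers stand on the 12 mm plate, so their tops are at 0.068 and 0.032. That explains the disagreement between cameras, so I'm redoing the bearing.

```bash
python3 - <<'E'
from h import *
def show(k,p): d=p[:2]-AX; print(k,p.round(4),'bearing',(np.degrees(np.arctan2(d[1],d[0]))%360).round(2),np.hypot(*d).round(4))
show('top head',p2w('top',[T(655,425)],.067)[0])
show('scene headtop',p2w('scene',[S(215,77)],.067)[0])
show('scene head blob',p2w('scene',[[306.41,156.28]],.061)[0])
show('scene foot blob',p2w('scene',[[307,168.5]],.020)[0])
for n,f,q in(('top',T,(122,402)),('scene',S,(687,252))): show(n+' low',p2w(n,[f(*q)],.032)[0])
for t in (238,239,240):
    a=np.radians(t); u=np.array([np.cos(a),np.sin(a)]); n=np.array([u[1],-u[0]])
    print(t); st([*(AX+.09*u+.022*n),.1138])
E
```

```text
top head [ 0.4543 -0.0439  0.067 ] bearing 239.68 0.1638
scene headtop [ 0.4568 -0.0458  0.067 ] bearing 240.76 0.1642
scene head blob [ 0.4557 -0.0459  0.061 ] bearing 240.45 0.1649
scene foot blob [ 0.4581 -0.0452  0.02  ] bearing 241.05 0.1631
top low [0.4712 0.2455 0.032 ] bearing 113.96 0.162
scene low [0.4711 0.244  0.032 ] bearing 114.23 0.1606
238
t 6.52 tcp [0.4529 0.05   0.1138] toolx 205.66 zdir [ 2.000e-04 -2.060e-02 -9.998e-01] F [ 0.2   0.17 -0.13] w -0.001
shift cm [-0.86 -2.31  0.03]
239
t 6.52 tcp [0.4529 0.05   0.1138] toolx 205.66 zdir [ 2.000e-04 -2.060e-02 -9.998e-01] F [ 0.2   0.17 -0.13] w -0.001
shift cm [-0.91 -2.46  0.03]
240
t 6.52 tcp [0.4529 0.05   0.1138] toolx 205.66 zdir [ 2.000e-04 -2.060e-02 -9.998e-01] F [ 0.2   0.17 -0.13] w -0.001
shift cm [-0.97 -2.62  0.04]
```

Target is about 240.4°. I'll push most of the way and re-measure.

{"method": "carry_out", "body": {
  "motion": [0,-0.15,-0.4,0,0,0,-0.15,-0.4,0,0,0,-0.15,-0.4,0,0,0,-0.15,-0.4,0,0,0,-0.15,-0.35,0,0,0,-0.1,-0.3,0,0,0,0,0,0,0]
}}

```text
time: 7.1
tcp_pos: [0.4706, 0.0337, 0.114]
orientation: [-0.222, 0.975, -0.01, -0.002]
contact_force: [-1.1, 0.5, 0.2]
width: 0.0
```

```bash
cat > m.py <<'E'
from h import *
st()
for n in ('top','scene'): print(n,balls(n,manip.grab_frame(n)),balls(n,manip.grab_frame(n),c=np.array([.5378,.0975])))
E
python3 m.py
```

```text
t 7.1 tcp [0.4706 0.0337 0.114 ] toolx 205.69 zdir [ 2.000e-04 -2.080e-02 -9.998e-01] F [-1.11  0.52  0.19] w 0.0
top (np.float64(239.25), np.float32(46.31629)) (np.float64(239.5), np.float32(46.198128))
scene (np.float64(238.0), np.float32(27.455805)) (np.float64(238.25), np.float32(27.378344))
```

{"method": "carry_out", "body": {
  "motion": [0,-0.05,-0.12,0,0,0,-0.05,-0.12,0,0,0,0,0,0,0,0,0,0,0,0]
}}

```text
time: 7.63
tcp_pos: [0.472, 0.0324, 0.1141]
orientation: [-0.223, 0.975, -0.01, -0.002]
contact_force: [-0.4, 0.6, -0.6]
width: 0.0
```

```bash
python3 m.py
```

```text
t 7.63 tcp [0.472  0.0324 0.1141] toolx 205.71 zdir [ 0.     -0.0205 -0.9998] F [-0.39  0.56 -0.58] w 0.0
top (np.float64(240.25), np.float32(46.047577)) (np.float64(240.75), np.float32(46.56598))
scene (np.float64(239.25), np.float32(26.843388)) (np.float64(239.25), np.float32(26.450846))
```

Both cameras now average about 239.9°. Next I retreat along the arm's normal, rise and check.

{"method": "carry_out", "body": {
  "motion": [0,0.3,0.6,0,0,0,0.4,0.9,0,0,0,0.5,1,0,0,0,0,0,-3,0,0,0,0,-3,0,0,0,0,-3,0,0,0,0,-3,0,0,0,0,0,0]
}}

```text
time: 8.5
tcp_pos: [0.4524, 0.0529, 0.2409]
orientation: [-0.223, 0.975, -0.012, 0.004]
contact_force: [2.3, 0.0, 0.9]
width: 0.002
```

{"method": "carry_out", "body": {
  "motion": [0,0,3,0,4,0,0,3,0,4,0,0,3,0,4,0,0,3,0,4,0,0,3,0,4,0,0,0,0,4,0,0,0,0,0]
}}

```text
time: 9.08
tcp_pos: [0.4035, 0.1958, 0.2302]
orientation: [-0.016, 1.0, -0.011, -0.0]
contact_force: [-0.1, -1.6, 0.2]
width: -0.001
```

```bash
python3 m.py; python3 - <<'E'
from h import *
for z in (.06,.07,.08,.09,.1,.11): u=w2p('scene',(.474,.029,z))[0]; print(z,((u-[250,135]+.5)*3.8).round(0))
snap('top',212,140,160,120,5,'pics/t6.png')
E
```

```text
t 9.08 tcp [0.4035 0.1958 0.2302] toolx 181.88 zdir [-5.000e-04 -2.110e-02 -9.998e-01] F [-0.1  -1.59  0.24] w -0.001
top (np.float64(240.0), np.float32(45.09956)) (np.float64(240.0), np.float32(46.269104))
scene (np.float64(239.0), np.float32(27.460312)) (np.float64(239.25), np.float32(26.632425))
0.06 [328. 137.]
0.07 [328. 126.]
0.08 [329. 115.]
0.09 [329. 103.]
0.1 [330.  92.]
0.11 [330.  80.]
```

View pics/t6.png

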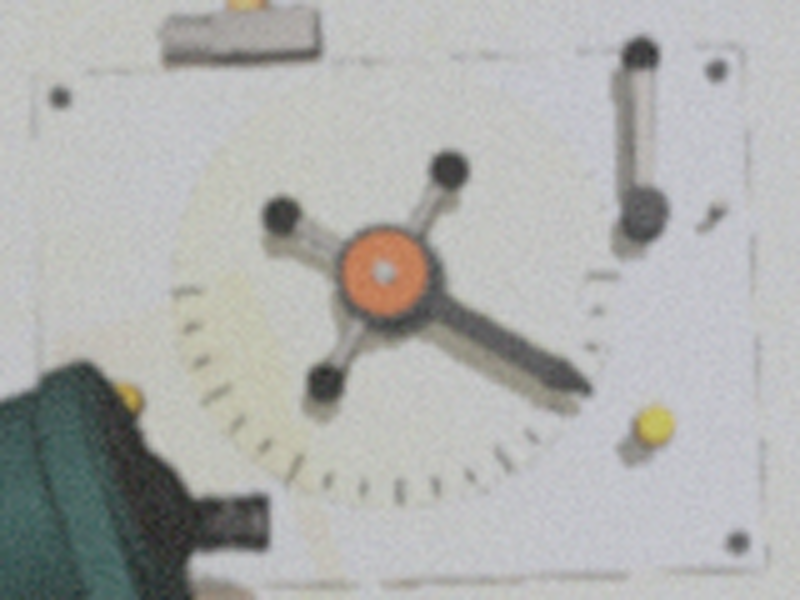

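The top crop shows the tip at about (592,389) and the tall head at (655,425), roughly in line. The balls are at (325,382), (449,170) and (282,215), the lever is unmoved, and only the low marker is partly hidden behind the arm.

```bash
python3 - <<'E'
from h import *
arm('top',T,(325,382),(449,170),(282,215))
g=lambda v:np.degrees(np.arctan2(v[1],v[0]))%360
tip=p2w('top',[T(592,390)],.053)[0]; head=p2w('top',[T(655,425)],.068)[0]
for A in (AX,np.array([.5362,.0985]),np.array([.5378,.0975])): print(A,'tip',g(tip[:2]-A),np.hypot(*(tip[:2]-A)),'head',g(head[:2]-A))
L=np.array([.5713,-.0415]);a=np.radians(1.55)
st([*(L+.06*np.array([np.cos(a),np.sin(a)])+.04*np.array([-np.sin(a),np.cos(a)])),.2302])
E
```

```text
mid [0.5367 0.0982] arm from pair 239.4621833550181 from back 239.42886205178866
[0.537  0.0975] tip 239.8226872049495 0.12560001013908179 head 239.66276817844835
[0.5362 0.0985] tip 240.36546490638423 0.1260679986993248 head 240.07983460389698
[0.5378 0.0975] tip 239.50821505688253 0.12600405018231994 head 239.42181907513216
t 9.33 tcp [0.4049 0.1936 0.2306] toolx 181.7 zdir [ 1.000e-04 -2.100e-02 -9.998e-01] F [-0.6  -1.19 -0.88] w -0.001
shift cm [-21.94 -20.01   0.45]
```

Tip and marker bearings agree within 0.3° in the top view, and the scene view is within about 1°. On to the lever: stage at 40 mm on its +y side.

{"method": "carry_out", "body": {
  "motion": [0,-2.74,-2.5,0,0,0,-2.74,-2.5,0,0,0,-2.74,-2.5,0,0,0,-2.74,-2.5,0,0,0,-2.74,-2.5,0,0,0,-2.74,-2.5,0,0,0,-2.74,-2.5,0,0,0,-2.74,-2.5,0,0]
}}

```text
time: 10.0
tcp_pos: [0.6311, -0.0017, 0.2346]
orientation: [-0.014, 1.0, -0.01, -0.0]
contact_force: [0.5, -0.1, 0.2]
width: 0.002
```

{"method": "carry_out", "body": {
  "motion": [0,0,0,0,0,0,0,0,2,0,0,0,0,2,0,0,0,0,2,0,0,0,0,2,0,0,0,0,2,0,0,0,0,1.4,0,0,0,0,0,0]
}}

```text
time: 10.67
tcp_pos: [0.6274, -0.002, 0.1162]
orientation: [-0.015, 1.0, -0.01, -0.004]
contact_force: [-0.4, -0.6, -0.3]
width: 0.003
```

```bash
cat > l.py <<'E'
from h import *
import sys
L=np.array([.5713,-.0415]); t=float(sys.argv[1]); r,d=.06,float(sys.argv[2])
a=np.radians(1.55-t); st([*(L+r*np.array([np.cos(a),np.sin(a)])+d*np.array([-np.sin(a),np.cos(a)])),.114])
E
python3 l.py 0 .02; python3 -c "
from h import *
print(manip.state()['joints'].round(2)); snap('scene',250,135,210,157,3.8,'pics/s7.png')"
```

```text
t 10.67 tcp [ 0.6274 -0.002   0.1162] toolx 181.66 zdir [-0.0085 -0.0199 -0.9998] F [-0.43 -0.59 -0.34] w 0.003
shift cm [-0.28 -1.8   0.25]
[-0.09  0.36  1.42 -0.02  1.36 -1.68]
```

View pics/s7.png

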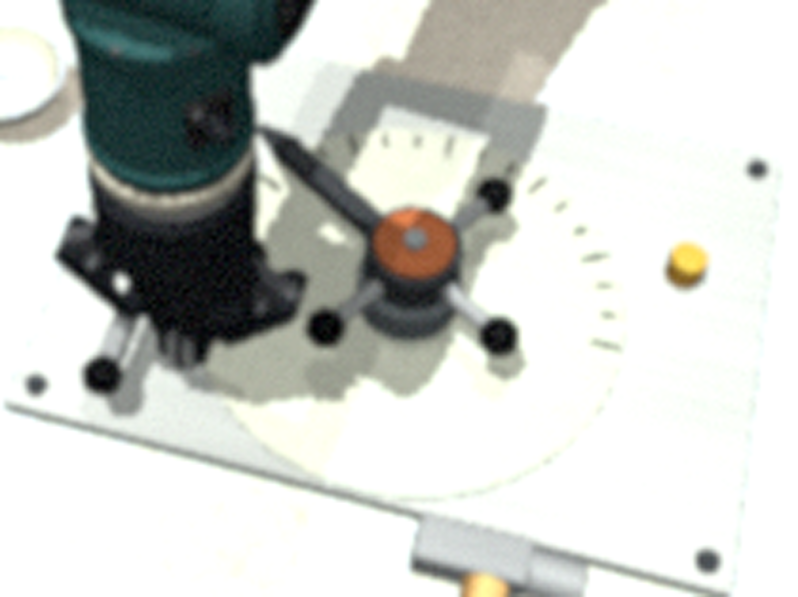

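Fingers stand right of the lever bar at about (180,345), with the star untouched. Approach, then push round the arc.

{"method": "carry_out", "body": {
  "motion": [0,-0.1,-0.4,0.1,0,0,-0.1,-0.4,0,0,0,0,-0.4,0,0,0,0,-0.4,0,0,0,-0.1,-0.32,0,3,0,-0.1,-0.32,0,3,0,-0.1,-0.32,0,3,0,-0.1,-0.32,0,3]
}}

```text
time: 11.38
tcp_pos: [0.6363, -0.0302, 0.1213]
orientation: [0.091, 0.996, -0.01, 0.002]
contact_force: [-0.1, 1.4, -0.2]
width: 0.001
```

{"method": "carry_out", "body": {
  "motion": [0,-0.1,-0.32,0,3,0,-0.1,-0.32,0,3,0,-0.1,-0.32,0,3,0,-0.1,-0.32,0,3,0,-0.1,-0.32,0,3,0,-0.1,-0.32,0,3,0,-0.1,-0.32,0,3,0,-0.1,-0.32,0,3]
}}

```text
time: 12.05
tcp_pos: [0.6352, -0.0569, 0.1221]
orientation: [0.296, 0.955, -0.009, 0.004]
contact_force: [1.0, 0.5, -0.7]
width: -0.002
```

```bash
python3 l.py 36 .02
```

```text
t 12.05 tcp [ 0.6352 -0.0569  0.1221] toolx 145.58 zdir [ 0.0032 -0.02   -0.9998] F [ 1.01  0.46 -0.65] w -0.002
shift cm [ 0.15 -0.33  0.82]
```

TCP height drifted up to 0.122, so I'll back off a touch, lower, and continue.

{"method": "carry_out", "body": {
  "motion": [0,0,0.4,0,0,0,0,0,0.4,0,0,0,0,0.4,0,0,0.1,-0.3,0,0,0,0,-0.3,0,0,0,-0.1,-0.32,0,3,0,-0.1,-0.32,0,3,0,-0.1,-0.32,0,3]
}}

```text
time: 12.72
tcp_pos: [0.6285, -0.0675, 0.1124]
orientation: [0.37, 0.929, -0.01, 0.003]
contact_force: [2.2, 0.6, -1.4]
width: -0.0
```

{"method": "carry_out", "body": {
  "motion": [0,-0.1,-0.32,0,3,0,-0.1,-0.32,0,3,0,-0.1,-0.32,0,3,0,-0.1,-0.32,0,3,0,-0.1,-0.32,0,3,0,-0.1,-0.32,0,3,0,0,0,0,0]
}}

```text
time: 13.3
tcp_pos: [0.617, -0.0847, 0.1129]
orientation: [0.51, 0.86, -0.009, 0.005]
contact_force: [-0.4, -0.0, 1.0]
width: -0.004
```

```bash
python3 l.py 63 .02;python3 l.py 71.6 .02; python3 -c "
from h import *
snap('top',212,140,160,120,5,'pics/t8.png')"
```

```text
t 13.3 tcp [ 0.617  -0.0847  0.1129] toolx 118.66 zdir [-0.0017 -0.0207 -0.9998] F [-0.41 -0.04  0.98] w -0.004
shift cm [-0.02  0.05 -0.11]
t 13.3 tcp [ 0.617  -0.0847  0.1129] toolx 118.66 zdir [-0.0017 -0.0207 -0.9998] F [-0.41 -0.04  0.98] w -0.004
shift cm [-0.25 -0.87 -0.1 ]
```

View pics/t8.png

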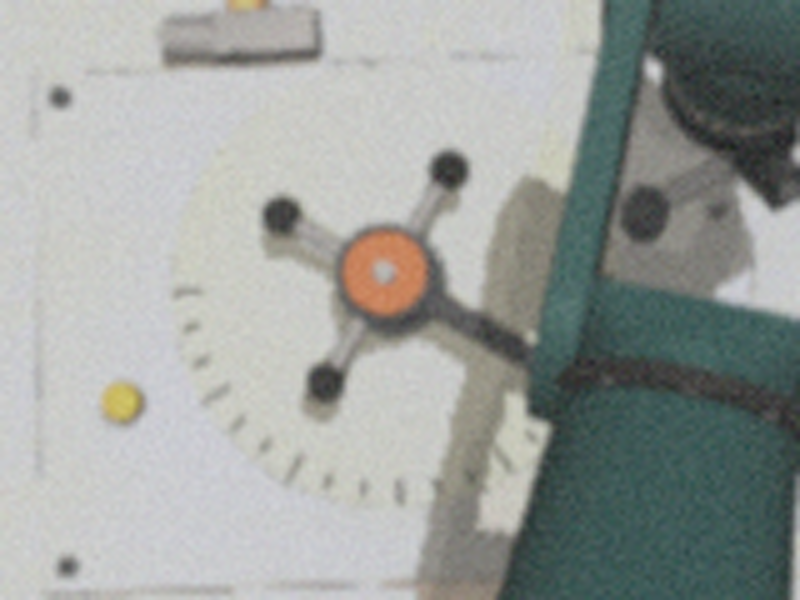

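The lever bar leaves the boss (645,212) toward (720,170), so it's about 60° swung and not yet on the pin. I'll continue in small rows until the force shows the stop.

{"method": "carry_out", "body": {
  "motion": [0,-0.1,-0.32,0,3,0,-0.1,-0.32,0,3,0,-0.05,-0.25,0,2,0,0,-0.1,0,0,0,0,0,0,0]
}}

```text
time: 13.77
tcp_pos: [0.6099, -0.0909, 0.1135]
orientation: [0.568, 0.823, -0.009, 0.006]
contact_force: [1.2, 0.1, 0.2]
width: 0.0
```

{"method": "carry_out", "body": {
  "motion": [0,0,-0.1,0,0,0,0,-0.1,0,0,0,0,0,0,0]
}}

```text
time: 14.02
tcp_pos: [0.609, -0.0913, 0.1138]
orientation: [0.568, 0.823, -0.008, 0.007]
contact_force: [5.6, 0.3, -2.5]
width: -0.005
```

```bash
python3 l.py 71.6 .02
```

```text
t 14.02 tcp [ 0.609  -0.0913  0.1138] toolx 110.76 zdir [ 0.0026 -0.0205 -0.9998] F [ 5.61  0.29 -2.45] w -0.005
shift cm [-0.04  0.15 -0.02]
```

{"method": "carry_out", "body": {
  "motion": [0,0,-0.1,0,0,0,0,-0.05,0,0,0,0,0,0,0]
}}

```text
time: 14.27
tcp_pos: [0.6087, -0.0914, 0.1139]
orientation: [0.568, 0.823, -0.007, 0.008]
contact_force: [8.5, 2.1, -4.7]
width: 0.003
```

Force rises with no motion, so the lever is on its stop. Retreat, rise and clear the view.

{"method": "carry_out", "body": {
  "motion": [0,0,0.3,0,0,0,0,0.8,0,0,0,0,1,0,0,0,0,0,-3,0,0,0,0,-3,0,0,0,0,-3,0,0,0,0,-3,0,0,0,0,0,0]
}}

```text
time: 14.93
tcp_pos: [0.6293, -0.0823, 0.2424]
orientation: [0.568, 0.823, -0.006, 0.012]
contact_force: [0.9, 0.4, 1.3]
width: -0.001
```

{"method": "carry_out", "body": {
  "motion": [0,-1.45,-3.2,0,0,0,-1.45,-3.2,0,0,0,-1.45,-3.2,0,0,0,-1.45,-3.2,0,0,0,-1.45,-3.2,0,0,0,-1.45,-3.2,0,0,0,-1.45,-3.2,0,0,0,0,0,0,0]
}}

```text
time: 15.6
tcp_pos: [0.4495, -0.26, 0.2374]
orientation: [0.571, 0.821, -0.01, 0.005]
contact_force: [-0.0, 0.4, -0.0]
width: -0.001
```

```bash
python3 m.py; python3 -c "
from h import *
snap('top',212,140,160,120,5,'pics/t9.png')"
```

```text
t 15.6 tcp [ 0.4495 -0.26    0.2374] toolx 110.38 zdir [-0.003  -0.0235 -0.9997] F [-0.04  0.4  -0.03] w -0.001
top (np.float64(240.0), np.float32(48.20629)) (np.float64(240.0), np.float32(49.118065))
scene (np.float64(239.0), np.float32(26.693823)) (np.float64(239.25), np.float32(26.07189))
```

View pics/t9.png

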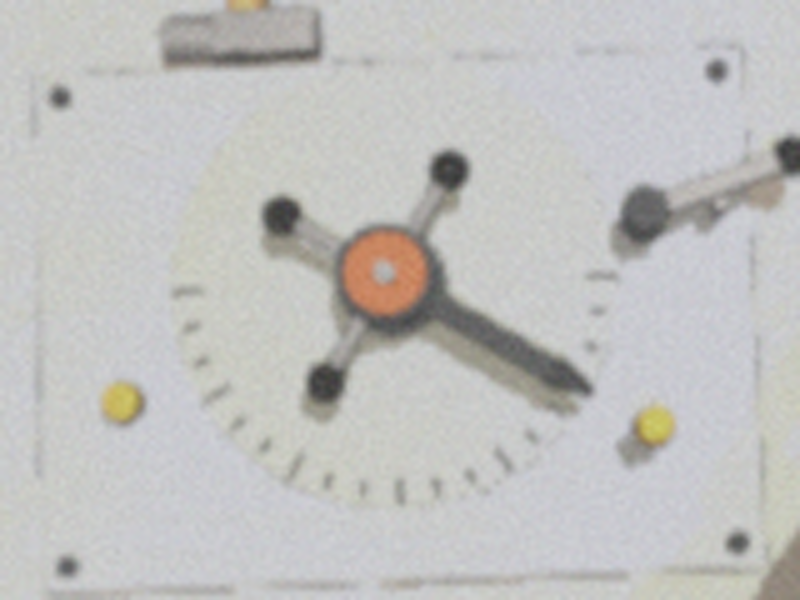

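The lever ball is at (790,155), with the bar resting on the pin at (720,205). The tip (592,390) lines up with the tall head (655,425), both markers are unmoved, and the robot is clear. Handing in.

```bash
python3 -c "
from h import *
b=p2w('top',[T(790,155)],.05)[0][:2]-p2w('top',[T(645,212)],.06)[0][:2]; print(np.degrees(np.arctan2(b[1],b[0])))
print(manip.hand_in())"
```

```text
-68.3147315467013
the job is handed in; nothing more can be done
None
```

I turned the star handle until its long arm pointed at the tall marker, then swung the clamp lever home against its stop pin. Both were pushed with shut fingertips, with no gripping or lifting. The job is handed in, and the robot finished clear of everything at about 16 s.

- **Pointing:** in the top view, the tip and the marker bear within about 0.3° of each other. The scene camera puts the arm at about 239.2° and the marker at about 240.4–241°, so the two cameras disagree by 1–2°. My best estimate is that the arm is within about 1° of the marker.
- **Lever:** the push force rose from about 1 N to 9 N with almost no further movement, so it is on the stop. The top picture shows the bar against the pin. The pixel reading gives a swing of about 69.9° against 71.6° at the stop, which I put down to reading error.
- **Wrist limit:** during the star push the last joint reached its range limit, so the tool tilted about 1.2° and backed off. I turned it back and finished the push with the tool kept from turning.
- **Other objects:** both markers and the hammer head were unmoved in the last picture. The jar and dish were outside that crop and not re-checked after the pushes; my path stayed away from them.

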